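# Release the router-bit drawer with the release bar

## Robot

A 7-joint arm with a two-finger parallel gripper is mounted at the origin on the work surface. World frame = base frame: x ahead of the robot, y to its left, z up, the work surface at z = 0. Lengths are in m, angles in rad, forces in N, time in s.
With the tool pointing down it reaches from about 0.4 to 0.85 m from the base axis. Payload 10.4 kg.
Tool frame: the origin (TCP) lies between the finger pads; the fingertips stand ahead of it and the grasp point (between the pads) lies 5 mm behind it (manip.tip_extent is the z of the fingertips in the tool frame, in m); z points along the fingers, y is the line along which they close (so a half turn about z gives the same grasp; the last joint's range is limited). The gripper opens to 85 mm and grips with 20 to 120 N. Pads are 22 mm wide; open, the fingers measure 114 mm over their backs; the gripper's body (76 mm by 85 mm) begins 54 mm behind the grasp point. The pads swing forward as they close: fully open they stand 13 mm farther back than shut.
Start: joints at [1.147, 0.332, -0.065, 1.46, 0.022, 1.35, -0.088], TCP at [0.244, -0.575, 0.245] pointing down, gripper open.
Joint ranges: [-2.6, 2.6], [-0.5, 2.12], [-1.47, 1.34], [0.16, 2.42], [-1.27, 4.41], [0.06, 2.06], [-2.6, 2.6]. Speed limits (rad/s): [2.22, 2.22, 2.79, 2.79, 3.14, 3.14, 3.14].

## Interface

Orientations are given as a unit quaternion [x, y, z, w].
In Python, from workcell import status, viewer, manip gives the robot as it stands.
- The arm moves only by the tool play_rows, never from a script. Its argument "plan" is one flat list of numbers, 7 for each row, row after row: the turn, a rotation vector about the tool's x, y, z in degrees, then the shift along the tool's x, y, z in m, then the opening, from 0 (shut) to 1 (fully open). In form: [ax, ay, az, dx, dy, dz, grip, ax, ay, az, dx, dy, dz, grip, ...]. A call has 1 to 20 rows; each row is the pose to reach, as a shift and turn from the pose commanded when the call began, along the tool's axes at that moment; what a row does not reach only later rows make up. A row lasts 1/8 s, in which the tool goes at most 62.5 mm and 10.7 degrees, less where a joint would pass 70% of its speed; a pose out of reach is approached as far as the arm can. A call with a gripper value outside its range is refused whole. The fingers move at their own pace and stop on an object; "squeeze" is the grip in N (left out, the last holds). Time passes only in rows, so rows that repeat a pose let the fingers close. It gives the time, the measured TCP pose, the force, the opening and the grip force at its end, in the units of the state.
- status.get_obs(): the state, without advancing time (a new reading comes with each control period).
- viewer.camera(name): name is "scene" or "side" or "wrist"; returns the picture (420x560x3 uint8, red, green, blue); there is no depth.
- viewer.camera_model(name): a dict with "fx", "fy", "cx", "cy" (pixels), "R" (3x3) and "t" (3): a world point X has camera coordinates R X + t. Camera axes: x right, y down, z forward; pixel columns grow to the right and rows downward; lengths in m; the calibration is good to about 2 mm. The wrist camera is an equidistant fisheye: a pixel r from the principal point sees the ray r / f radians off the axis. A picture is of the moment at which its call begins: read the wrist's pose just before it. camera_model takes no time and is no camera call; for the wrist camera it gives the pose at the moment of the call.
- manip.hand_in(): hands the job in; it is judged then, once.
The state is a dict: "clock": time; "joint_pos": joint angles; "joint_velocities": joint speeds; "tau": joint torques, N m; "position": TCP position; "ee_rot": TCP orientation; "ft_force": force on the tool from outside, world axes, zero at the start; "torque": the same for the moment, N m; "grip_width": opening from 0.0 (shut) to 1.0 (fully open); "grasp_force": force on a finger pad.
Only numpy, scipy, OpenCV 4.12 (cv2) and the standard library are available. Lean on these libraries where they do the work, as an engineer would, in place of code of your own. Each camera call takes 0.05 s, during which the arm holds its last target. There are 200 camera calls.

## Task

The router-bit drawer of the small plywood cabinet is held shut by a spring catch hidden behind the narrow slot in the cabinet's front. Take the wood-handled steel release bar from the black rubber mat, push its tip straight in through the slot against the catch until the drawer springs out, then draw the bar out and lay it back down on the mat without dropping it. Leave the other things on the table where they are.

Things in the scene. Friction and masses are not known exactly. Their poses are not given: they have to be found in the camera images.
- bar: Release bar, loose, 0.1 kg, lying on the mat: brown wooden handle 120 long (x) x 24 wide x 26 high with a round steel rod, 8 across, round-ended, sticking out 95 mm from its front end on its centre line. Origin: handle's underside, 40 mm behind the handle's front end, near the balance point: grip there, across y. x runs towards the rod's tip, z up; the rod's axis is 13 mm above the origin.
- bar_handle (a point): Point on the bar's centre line inside the handle, 13 mm above the bar's origin; axes as the bar's.
- bar_tip (a point): The far end of the bar's rod, 135 mm ahead of bar_handle along the bar's x; axes as the bar's.
- mat: Flat black rubber mat, fixed, 260 (x) x 170 (y) x 4 mm thick, lying on the table, on the robot's right. Origin: centre of its underside, on the table; its top is 4 mm higher.
- cabinet: Small plywood cabinet, fixed, 180 deep (x) x 300 wide (y) x 120 mm high, on the robot's left; its front looks to the robot's right, 15 degrees either way. Origin: centre of its underside; x points from its front inward. The front face, 90 mm from the origin: by the robot an aluminium panel with the slot, beyond it a white drawer front. A bare aluminium strip on the top lies right above the slot and is as wide.
- slot (a point): Centre of the slot's mouth, in the plane of the cabinet's front face, at cabinet y = +105 mm (the end nearer the robot), 60 mm above the table. Axes as the cabinet's: x points straight into the slot. The slot is 28 wide (y) x 18 high through a 12 mm panel. Behind it is empty space, then the catch: a hanging dark steel plate, wider than the slot, 25 mm behind the front face.
- catch (a joint): Angle of the hidden catch plate: 0 hanging, at most 0.4 rad. It swings inward about a crosswise pivot 30 mm above the slot's centre, against a spring: 3 N at slot height to start, 7 N at 0.3 rad, and swings back when let go. It frees the drawer near 0.15 rad, bar tip about 30 mm behind the front face; push to 33 mm to be sure (end stop near 37 mm).
- drawer (a joint): How far the drawer stands out (m): 0 shut, 0.045 fully out. Once freed by the catch its spring drives it out of the front and it stays out. Its front, 190 wide, 14 to 106 mm above the table, centred at cabinet y = -41 mm, is flush with the cabinet's front when shut and has no handle.
- push_block_a: Orange plastic push block, 75 x 160 x 80 mm high, loose; leave alone. Origin under its centre.
- push_block_b: Second push block, the same, standing on the brown board; leave alone. Origin under its centre.
- template: Brown fibreboard template, 170 x 200 x 18 mm, loose, between mat and cabinet, farther from the robot; leave alone. Origin under its centre.
- wrench: Flat steel spanner, lying on the table ahead of the robot, under 20 mm high; leave alone.
- brush: Bench brush lying to the robot's left, loose; leave alone.
- tape: Tape measure, 70 x 38 x 61 mm high, loose; leave alone. Origin under its centre.
- glue: White glue bottle, 60 mm across, 160 mm high, loose, behind the cabinet; leave alone. Origin under its centre.
- setup_block: Aluminium set-up block, 90 x 30 x 30 mm, loose, beyond the mat; leave alone. Origin under its centre.
Not all that is in view belongs to the job. Of the things like the bar, leave any that is yellow; of the rest the smaller one is meant.

How it is judged:
By the outcome, as a careful person would: the job done as asked, in the order asked, and still so for the second after the job is handed in, with the robot touching nothing.
It also fails if it takes over 53 s, if anything falls off the work surface, if the arm or the gripper's body presses on something with over 40 N, if the wrist force passes 120 N, or if a joint passes its speed limit or range.

## Working session

There is one attempt and no reset: what is moved stays moved. The work goes in short steps, Python scripts to look and compute and a tool call to move; the robot and the scene stay as the last step left them, time stands still between calls to the robot, and variables do not carry over. Pictures are saved under pics/ and viewed, at most 10 in all, crops included, and the job is handed in when it is done.

Besides the shell and the picture viewer there is one more tool, called after "Request:" by a JSON object that holds its "op" and its "data". play_rows: Moves the arm, as the interface text tells. Its arguments: {"type":"object","properties":{"plan":{"type":"array","items":{"type":"number"}},"squeeze":{"type":"number"}},"required":["plan"]}

```bash
mkdir -p pics; ls
python3 - <<'E'
from workcell import status, viewer, manip
import cv2, json, numpy as np
for n in ["scene","side","wrist"]:
    m=viewer.camera_model(n); print(n,{k:np.round(v,4).tolist() for k,v in m.items()})
    cv2.imwrite(f"pics/{n}0.png",viewer.camera(n)[:,:,::-1])
o=status.get_obs(); print(o["clock"],o["position"],o["ee_rot"],o["grip_width"],o["ft_force"],manip.tip_extent)
a=cv2.imread("pics/scene0.png");b=cv2.imread("pics/side0.png")
E
```

```text
pics
scene {'fx': 421.4685, 'fy': 421.4685, 'cx': 280.3271, 'cy': 200.4462, 'R': [[0.7879, 0.6157, -0.0141], [0.5182, -0.6752, -0.5249], [-0.3327, 0.4063, -0.851]], 't': [-0.3835, -0.2262, 1.4497]}
side {'fx': 387.3444, 'fy': 387.3444, 'cx': 283.5669, 'cy': 204.0163, 'R': [[-0.9906, -0.1355, -0.0182], [-0.0894, 0.7427, -0.6637], [0.1035, -0.6558, -0.7478]], 't': [0.4959, 0.1215, 1.4516]}
wrist {'fx': 325.1923, 'fy': 325.1923, 'cx': 274.9288, 'cy': 208.4755, 'R': [[0.3894, -0.9211, -0.0016], [-0.8709, -0.3688, 0.3249], [-0.2998, -0.1251, -0.9457]], 't': [-0.6249, -0.0416, 0.3806]}
0.15 [ 0.2437361  -0.57525381  0.24471559] [ 9.79988103e-01  1.99055394e-01 -1.26726743e-04 -5.01627919e-04] 0.999016374637728 [-0.53325922 -0.51235297 -0.12825224] 0.014
```

View pics/scene0.png

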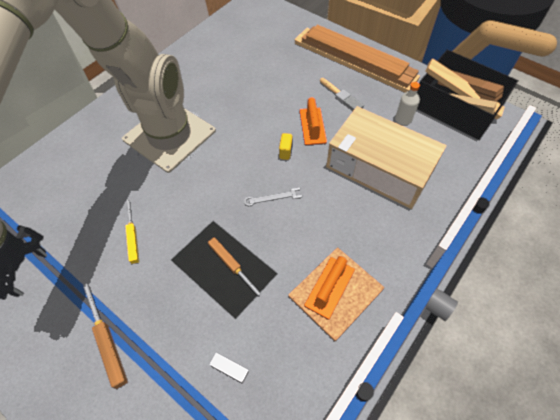

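View pics/side0.png

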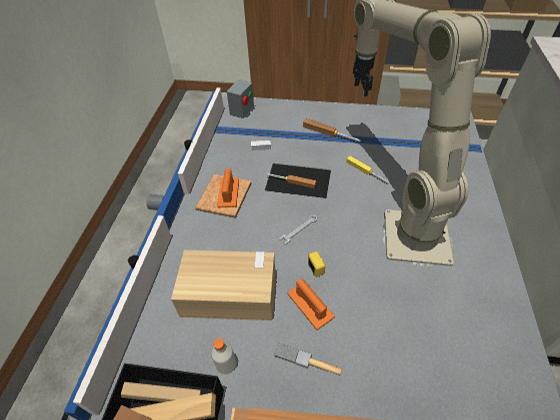

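View pics/wrist0.png

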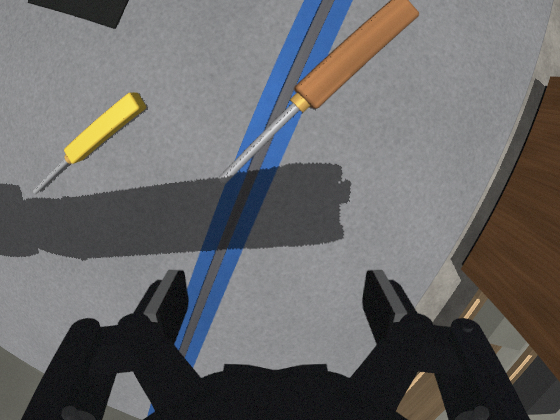

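The scene view shows the mat bar with its handle from (209,240) to (240,271) and its tip near (259,295). The cabinet's panel is near (343,160) with the strip at (347,142). The big bar is near (105,340) and the yellow one near (131,240); both stay put. I'll enlarge for measuring.

Run:
```python
import cv2, numpy as np
a=cv2.imread("pics/scene0.png");b=cv2.imread("pics/side0.png")
def c(im,x,y,w,h,s): return cv2.resize(im[y:y+h,x:x+w],(400,300),interpolation=cv2.INTER_CUBIC)
# each tile 100x75 x4 ; scene cab 133x100 x3
t=np.vstack([np.hstack([c(a,190,230,100,75,4),c(a,320,100,133,100,3)]),np.hstack([c(b,255,150,80,60,5),c(b,166,240,120,90,3.33)])])
cv2.imwrite("pics/crop1.png",t)
```

```text
(no output)
```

View pics/crop1.png

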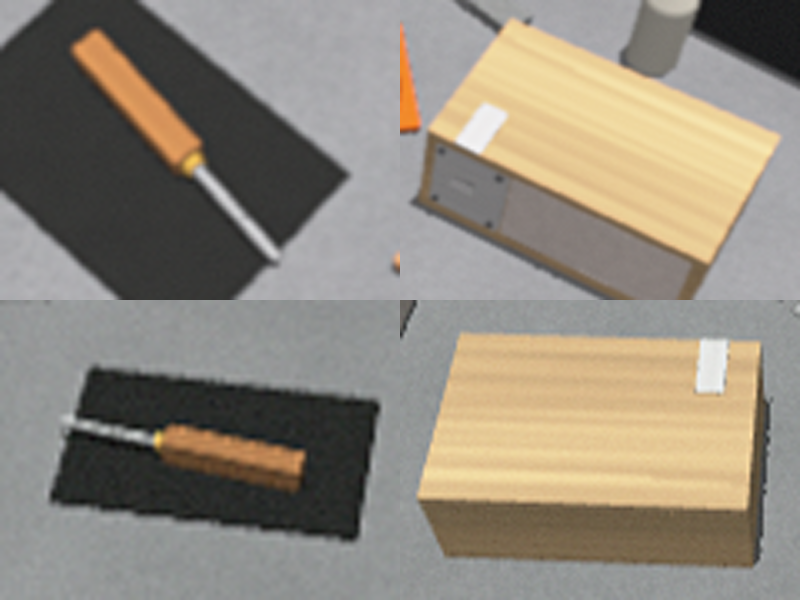

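The crops are sharp enough to read. In tile coordinates: scene bar tip (279,258) and rod base (198,168); side tip (65,123) and rod base (157,140). The slot is at (60,186) in the cabinet tile, and the cabinet's four top corners are visible in both views.

```bash
cat > h.py <<'E'
import numpy as np
from scipy.optimize import least_squares
from scipy.spatial.transform import Rotation as Rot
def proj(m,X):
    c=np.asarray(m["R"])@np.asarray(X)+np.asarray(m["t"]); 
    return np.array([m["fx"]*c[0]/c[2]+m["cx"],m["fy"]*c[1]/c[2]+m["cy"]])
def fish(m,X):
    c=np.asarray(m["R"])@np.asarray(X)+np.asarray(m["t"]); r=np.hypot(c[0],c[1]); th=np.arctan2(r,c[2])
    return np.array([m["fx"]*th*c[0]/r+m["cx"],m["fy"]*th*c[1]/r+m["cy"]])
def tri(obs,x0=(.5,-.2,.05)): # obs: (fn,model,pix)
    s=least_squares(lambda X:np.concatenate([f(m,X)-p for f,m,p in obs]),x0); return s.x, np.sqrt(np.mean(s.fun**2))
E
python3 - <<'E'
from h import *
from workcell import viewer
A=viewer.camera_model("scene");B=viewer.camera_model("side")
def u(p,ox,oy,s): return (np.array(p)+.5)/s-.5+[ox,oy]
sa=lambda p:u(p,190,230,4); sc=lambda p:u(p,320,100,3.0075); ba=lambda p:u(p,255,150,5); bc=lambda p:u(p,166,240,3.333)
for n,p,q in [("tip",sa((279,258)),ba((65,123))),("base",sa((198,168)),ba((157,140))),
 ("mat+x-y?",sa((349,174)),ba((92,66))),
 ("FN",sc((30,132)),bc((360,42))),("FF",sc((309,264)),bc((60,34))),("BF",sc((380,137)),bc((18,198))),("BN",sc((112,18)),bc((348,209)))]:
    x,e=tri([(proj,A,p),(proj,B,q)]); print(n,x.round(4),round(e,2))
# cabinet fit: x,y,yaw, known size
def cab(v,l):
    c,s=np.cos(v[2]),np.sin(v[2]); return [v[0]+c*l[0]-s*l[1],v[1]+s*l[0]+c*l[1],l[2]]
ob=[(A,sc((30,132)),(-.09,.15,.12)),(A,sc((309,264)),(-.09,-.15,.12)),(A,sc((380,137)),(.09,-.15,.12)),(A,sc((112,18)),(.09,.15,.12)),
 (B,bc((360,42)),(-.09,.15,.12)),(B,bc((60,34)),(-.09,-.15,.12)),(B,bc((18,198)),(.09,-.15,.12)),(B,bc((348,209)),(.09,.15,.12)),(A,sc((60,186)),(-.09,.105,.06))]
s=least_squares(lambda v:np.concatenate([proj(m,cab(v,l))-p for m,p,l in ob]),[.65,.25,1.57])
print("cab",s.x,np.degrees(s.x[2]),s.fun.round(1)); print("slot",cab(s.x,(-.09,.105,.06)))
E
```

```text
tip [ 0.6087 -0.2503  0.0126] 0.65
base [ 0.525  -0.2357  0.0165] 0.43
mat+x-y? [ 0.6162 -0.2065  0.1011] 6.88
FN [0.5049 0.2166 0.1171] 0.66
FF [0.8023 0.2435 0.1178] 0.4
BF [0.7855 0.4218 0.1171] 0.46
BN [0.487  0.3962 0.1189] 0.53
cab [0.64496875 0.31911284 1.66184682] 95.21680896396455 [-1.2 -0.9 -0.3 -0.4 -0.  -0.7 -0.8 -0.2 -0.6 -0.4 -0.8 -0.4 -1.2 -0.3
 -0.8 -0.3 -0.1 -0.4]
slot [np.float64(0.5485869111961816), np.float64(0.21993854121684228), 0.06]
```

Run:
```python
from h import *
from workcell import viewer,status
A=viewer.camera_model("scene");B=viewer.camera_model("side");W=viewer.camera_model("wrist")
for n,p,q in [("template",(335,293),(224,197)),("blockb",(330,285),(228,190)),("wrench",(272,197),(299,229)),("tape",(286,146),(317,264)),("setup",(229,367),(261,145)),("mat",(224,270),(298,180))]:
    print(n,tri([(proj,A,p),(proj,B,q)])[0].round(3))
o=status.get_obs();T=Rot.from_quat(o["ee_rot"]).as_matrix()
c=-W["R"].T@W["t"]; print("cam in tool",T.T@(c-o["position"]),"axis",T.T@W["R"][2])
# predicted wrist pixels at candidate hovers, tool yaw -10
Rc=W["R"]@T; tc=T.T@(c-o["position"])
psi=np.radians(-10); T2=np.array([[np.cos(psi),np.sin(psi),0],[np.sin(psi),-np.cos(psi),0],[0,0,-1]])
for P in [(.48,-.228,.2),(.42,-.215,.2),(.45,-.22,.25)]:
    R=Rc@T2.T; m=dict(W,R=R,t=-R@(np.array(P)+T2@tc)); print(P,[fish(m,X).round() for X in [(.61,-.25,.017),(.525,-.236,.017),(.41,-.215,.017)]])
```

```text
template [ 0.767 -0.116 -0.006]
blockb [ 0.748 -0.12   0.033]
wrench [ 0.439  0.018 -0.   ]
tape [0.361 0.187 0.028]
setup [ 0.669 -0.439  0.013]
mat [ 0.478 -0.252 -0.01 ]
cam in tool [ 0.08381775  0.00064542 -0.12790849] axis [-3.24851030e-01 -5.80513768e-04  9.45765019e-01]
(0.48, -0.228, 0.2) [array([273.,  51.]), array([274., 141.]), array([274., 251.])]
(0.42, -0.215, 0.2) [array([276.,  -9.]), array([277.,  77.]), array([276., 196.])]
(0.45, -0.22, 0.25) [array([276.,  31.]), array([277., 107.]), array([276., 209.])]
```

Request:
{"op": "play_rows", "data": {"plan": [0,0,8,0.04,-0.025,0.0,1,0,0,16,0.09,-0.058,0.005,1,0,0,24,0.14,-0.09,0.01,1,0,0,30,0.19,-0.122,0.015,1,0,0,33,0.24,-0.155,0.02,1,0,0,33,0.29,-0.187,0.025,1,0,0,33,0.33,-0.213,0.03,1,0,0,33,0.353,-0.2275,0.03,1,0,0,33,0.353,-0.2275,0.03,1,0,0,33,0.353,-0.2275,0.03,1,0,0,33,0.353,-0.2275,0.03,1]}}

```text
clock: 1.52
position: [0.4795, -0.2295, 0.2153]
ee_rot: [0.996, -0.088, -0.0, 0.0]
ft_force: [-0.1, 0.3, 0.8]
grip_width: 1.002
grasp_force: 0.0
```

Run:
```python
from workcell import viewer
import cv2,numpy as np
m=viewer.camera_model("wrist"); im=viewer.camera("wrist")
np.savez("w1.npz",**m); cv2.imwrite("pics/w1f.png",im[:,:,::-1])
cv2.imwrite("pics/w1.png",cv2.resize(im[20:320,75:475,::-1],(800,600),interpolation=cv2.INTER_CUBIC))
```

```text
(no output)
```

View pics/w1.png

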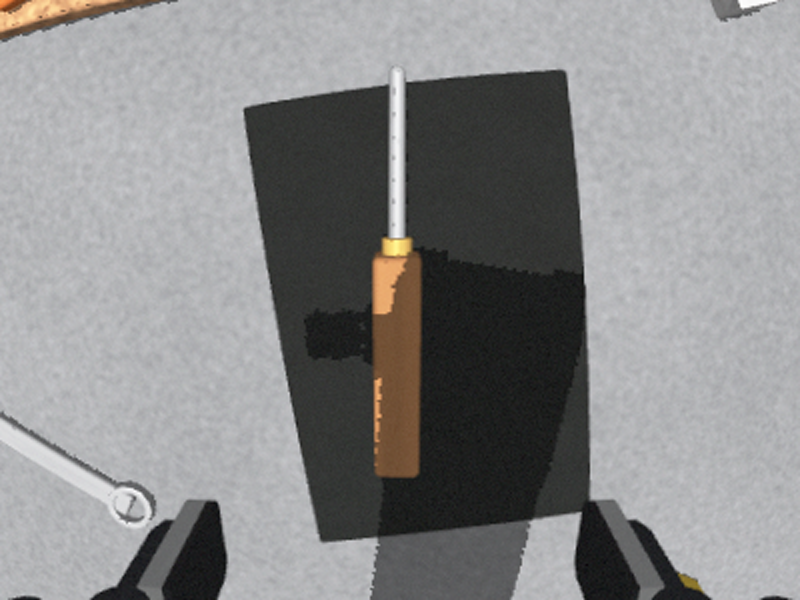

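The wrist view shows the bar almost along the image's vertical: tip (398,68), handle from the front edge (397,257) to the back edge (397,477). The mat corners are at (245,108), (565,71), (589,512) and (321,542).

Run:
```python
from h import *
from workcell import viewer,status
W=dict(np.load("w1.npz")); A=viewer.camera_model("scene");B=viewer.camera_model("side")
px=lambda p:(np.array(p)+.5)/2-.5+[75,20]
q=lambda p,ox,oy,s:(np.array(p)+.5)/s-.5+[ox,oy]
print("tip",tri([(fish,W,px((398,68))),(proj,A,q((278,257),190,230,4)),(proj,B,q((65,123),255,150,5))]))
# handle back top corners: scene (72,45),(98,30); wrist (375,477),(419,477)
print("back top L/R",tri([(fish,W,px((375,476))),(proj,A,q((98,30),190,230,4))]),tri([(fish,W,px((419,476))),(proj,A,q((72,45),190,230,4))]))
f=lambda v,l:[v[0]+np.cos(v[2])*l[0]-np.sin(v[2])*l[1],v[1]+np.sin(v[2])*l[0]+np.cos(v[2])*l[1],l[2]]
ob=[((398,68),(.135,0,.017)),((397,257),(.04,0,.030)),((397,476),(-.08,0,.030))]
s=least_squares(lambda v:np.concatenate([fish(W,f(v,l))-px(p) for p,l in ob]),[.48,-.23,-.17]); print("bar",s.x,np.degrees(s.x[2]),s.fun.round(2))
mo=[((245,108),(.13,.085,.004)),((565,71),(.13,-.085,.004)),((589,512),(-.13,-.085,.004)),((321,542),(-.13,.085,.004))]
s2=least_squares(lambda v:np.concatenate([fish(W,f(v,l))-px(p) for p,l in mo]),[.48,-.23,-.17]); print("mat",s2.x,np.degrees(s2.x[2]),s2.fun.round(2))
o=status.get_obs();T=Rot.from_quat(o["ee_rot"]).as_matrix(); print(o["position"],"yaw",np.degrees(np.arctan2(T[1,0],T[0,0])))
print("shift tool",T.T@(np.array([s.x[0],s.x[1],.021])-o["position"]))
```

```text
tip (array([ 0.60934154, -0.25193813,  0.01462159]), np.float64(0.5928070154874605))
back top L/R (array([ 0.40378111, -0.2024697 ,  0.03079144]), np.float64(0.31451002585307447)) (array([ 0.40499417, -0.22643604,  0.04190371]), np.float64(0.14962881063349665))
bar [ 0.47779363 -0.22801062 -0.18115401] -10.379359995823211 [-0.06 -1.38  0.12  0.04 -0.06  1.61]
mat [ 0.47310392 -0.24739478 -0.05597919] -3.207371149922742 [-1.4  -0.39  1.42 -0.7   0.71  0.5  -0.66  1.19]
[ 0.47954573 -0.22933784  0.21530639] yaw -10.142583353529595
shift tool [-0.00194297 -0.00105536  0.19430625]
```

Request:
{"op": "play_rows", "data": {"plan": [0,0,0.2,-0.002,-0.001,0.04,1,0,0,0.2,-0.002,-0.001,0.08,1,0,0,0.2,-0.002,-0.001,0.12,1,0,0,0.2,-0.002,-0.001,0.15,1,0,0,0.2,-0.002,-0.001,0.175,1,0,0,0.2,-0.002,-0.001,0.188,1,0,0,0.2,-0.002,-0.001,0.194,1,0,0,0.2,-0.002,-0.001,0.194,1,0,0,0.2,-0.002,-0.001,0.194,0.2,0,0,0.2,-0.002,-0.001,0.194,0.1,0,0,0.2,-0.002,-0.001,0.194,0.0,0,0,0.2,-0.002,-0.001,0.194,0.0,0,0,0.2,-0.002,-0.001,0.194,0.0,0,0,0.2,-0.002,-0.001,0.194,0.0], "squeeze": 50}}

```text
clock: 3.32
position: [0.4787, -0.2271, 0.0217]
ee_rot: [0.996, -0.089, 0.0, 0.0]
ft_force: [-1.1, 1.2, 6.3]
grip_width: 0.273
grasp_force: 50.6
```

Request:
{"op": "play_rows", "data": {"plan": [0,0,0,0,0,-0.01,0,0,0,0,0,0,-0.03,0,0,0,0,0,0,-0.055,0,0,0,0,0,0,-0.08,0,0,0,-8,0,0,-0.08,0,0,0,-16,0,0,-0.08,0,0,0,-25,0,0,-0.08,0,0,0,-34,0,0,-0.08,0,0,0,-43,0.003,-0.02,-0.08,0,0,0,-52,0.006,-0.045,-0.08,0,0,0,-61,0.01,-0.075,-0.08,0,0,0,-70,0.014,-0.11,-0.08,0,0,0,-79,0.018,-0.145,-0.08,0,0,0,-88,0.022,-0.18,-0.08,0,0,0,-96,0.027,-0.215,-0.08,0,0,0,-102,0.031,-0.245,-0.08,0,0,0,-105.4,0.034,-0.268,-0.08,0,0,0,-105.4,0.036,-0.28,-0.065,0,0,0,-105.4,0.0362,-0.2836,-0.05,0,0,0,-105.4,0.0362,-0.2836,-0.043,0]}}

```text
clock: 5.82
position: [0.5634, 0.0448, 0.0624]
ee_rot: [0.675, 0.738, -0.001, -0.001]
ft_force: [-0.1, 0.2, -1.9]
grip_width: 0.27
grasp_force: 49.8
```

Request:
{"op": "play_rows", "data": {"plan": [0,0,0,0,0,0,0,0,0,0,0,0,0,0]}}

```text
clock: 6.08
position: [0.5646, 0.0451, 0.0646]
ee_rot: [0.675, 0.738, 0.0, 0.0]
ft_force: [-0.2, 0.3, -1.2]
grip_width: 0.269
grasp_force: 49.8
```

Run:
```python
from workcell import viewer,status
import cv2,numpy as np
m=viewer.camera_model("wrist"); w=viewer.camera("wrist"); s=viewer.camera("scene"); d=viewer.camera("side")
np.savez("w2.npz",**m)
r=lambda im,x,y,W,H,ow,oh:cv2.resize(im[y:y+H,x:x+W,::-1],(ow,oh),interpolation=cv2.INTER_CUBIC)
t=np.hstack([r(w,75,0,200*2,300*2,400,600) if False else r(w,140,0,280,420,400,600),np.vstack([r(s,260,110,133,100,400,300),r(d,220,190,133,100,400,300)])])
cv2.imwrite("pics/w2.png",t); o=status.get_obs(); print(o["clock"],o["position"],o["ee_rot"],o["grip_width"],o["ft_force"])
```

```text
6.225 [0.56464037 0.04543957 0.06478483] [6.74702511e-01 7.38089647e-01 2.03171419e-04 3.91698737e-04] 0.2723103534731576 [-0.82695905 -0.7679574  -1.03446446]
```

View pics/w2.png

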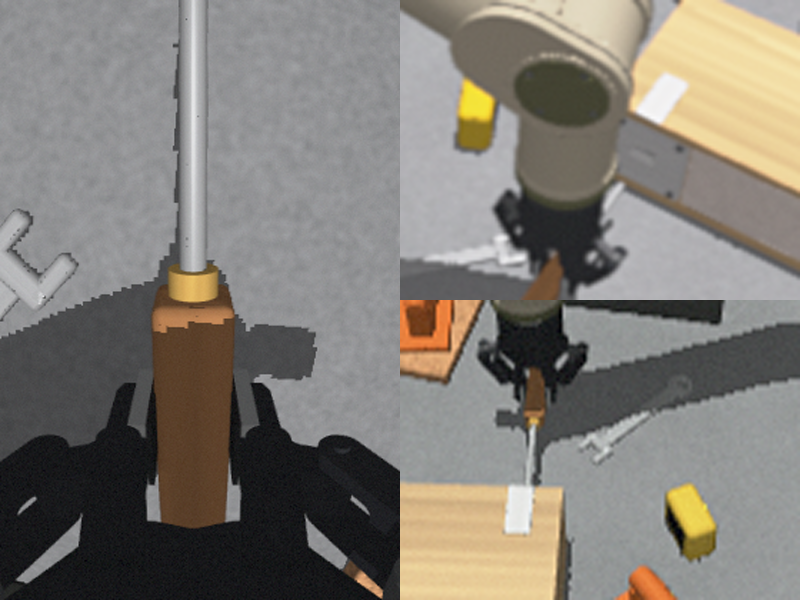

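The bar sits straight in the grip. In the wrist tile the rod runs from (195,270) to (193,0). In the scene tile the rod tip is near (623,184). In the side tile the rod goes from (532,422) towards the strip at (522,487). Next I check this against the nominal line.

Run:
```python
from h import *
from workcell import viewer,status
W=dict(np.load("w2.npz")); A=viewer.camera_model("scene");B=viewer.camera_model("side")
o=status.get_obs();T=Rot.from_quat(o["ee_rot"]).as_matrix();P=np.array(o["position"])
print("tool x",T[:,0])
for l in [.04,.045,.06,.09,.11,.135]:
    X=P+T@np.array([l,0,.0047])
    print(l,X.round(4),"wrist",((fish(W,X)-[140,0])/.7).round(1),"scene",((proj(A,X)-[260,110])*3.0075+[400,0]).round(1),"side",((proj(B,X)-[220,190])*3.0075+[400,300]).round(1))
for h in (.12,): 
  c=np.array([.644969,.319113]);y=1.661847;l=np.array([-.09,.105]);R=np.array([[np.cos(y),-np.sin(y)],[np.sin(y),np.cos(y)]])
  for z in (.06,.12): X=np.r_[c+R@l,z]; print("slot z",z,X.round(4),((proj(A,X)-[260,110])*3.0075+[400,0]).round(1),((proj(B,X)-[220,190])*3.0075+[400,300]).round(1))
u=np.r_[R@[1,0],0]; tip=P+T@np.array([.135,0,.0047]); d=np.r_[c+R@l,.06]-tip; print("gap along",d@u,"lateral",d@np.r_[R@[0,1],0])
```

```text
tool x [-8.95527358e-02  9.95982036e-01 -3.04057032e-04]
0.04 [0.5611 0.0853 0.0601] wrist [192.1 289.3] scene [573.2 247. ] side [531.2 420.6]
0.045 [0.5606 0.0903 0.0601] wrist [192.1 273.2] scene [575.8 243.4] side [530.9 423.9]
0.06 [0.5593 0.1052 0.0601] wrist [192.  223.2] scene [583.4 232.7] side [529.9 433.8]
0.09 [0.5566 0.1351 0.0601] wrist [191.8 118.8] scene [598.4 211.5] side [527.8 454.1]
0.11 [0.5548 0.155  0.0601] wrist [191.7  49.9] scene [608.3 197.7] side [526.4 468. ]
0.135 [0.5526 0.1799 0.06  ] wrist [191.6 -30.4] scene [620.4 180.6] side [524.6 485.7]
slot z 0.06 [0.5486 0.2199 0.06  ] [639.1 153.6] [522.  515.2]
slot z 0.12 [0.5486 0.2199 0.12  ] [645.5 117. ] [518.5 484.9]
gap along 0.04023749623399155 lateral 0.0003102726185029396
```

Request:
{"op": "play_rows", "data": {"plan": [0,0,0,0.008,0,-0.001,0,0,0,0,0.018,0,-0.001,0,0,0,0,0.028,0,-0.001,0,0,0,0,0.036,0,-0.001,0,0,0,0,0.042,0,-0.001,0,0,0,0,0.048,0,-0.001,0,0,0,0,0.054,0,-0.001,0,0,0,0,0.054,0,-0.001,0]}}

```text
clock: 7.22
position: [0.5594, 0.1, 0.0653]
ee_rot: [0.674, 0.738, 0.0, -0.0]
ft_force: [0.7, 0.6, -0.8]
grip_width: 0.269
grasp_force: 49.8
```

Request:
{"op": "play_rows", "data": {"plan": [0,0,0,0.006,0,0,0,0,0,0,0.011,0,0,0,0,0,0,0.015,0,0,0,0,0,0,0.018,0,0,0,0,0,0,0.02,0,0,0,0,0,0,0.02,0,0,0,0,0,0,0.02,0,0,0]}}

```text
clock: 8.1
position: [0.5578, 0.1179, 0.0652]
ee_rot: [0.675, 0.738, -0.001, 0.001]
ft_force: [-1.1, -6.5, -0.1]
grip_width: 0.268
grasp_force: 49.9
```

Run:
```python
from workcell import viewer,status
import cv2,numpy as np
s=viewer.camera("scene"); d=viewer.camera("side")
r=lambda im,x,y,W,H,ow,oh:cv2.resize(im[y:y+H,x:x+W,::-1],(ow,oh),interpolation=cv2.INTER_CUBIC)
cv2.imwrite("pics/w3.png",np.hstack([r(s,300,90,160,160,400,400),r(d,160,180,160,160,400,400)]))
```

```text
(no output)
```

View pics/w3.png

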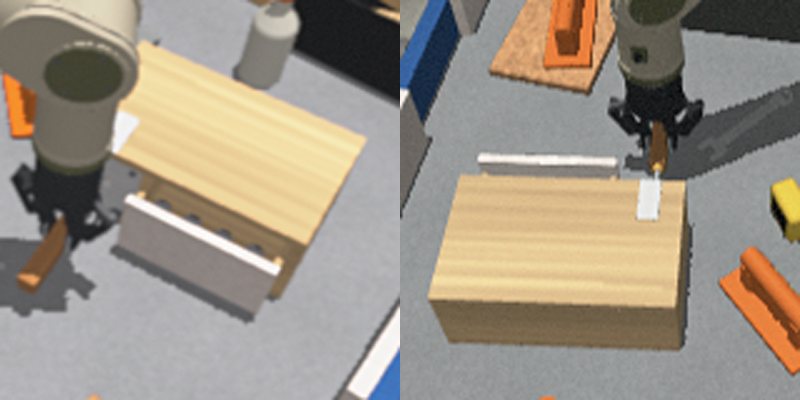

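The drawer is fully out; its white front stands ahead of the cabinet in both views. Next I draw the bar straight out.

Request:
{"op": "play_rows", "data": {"plan": [0,0,0,-0.006,0,0,0,0,0,0,-0.014,0,0,0,0,0,0,-0.024,0,0,0,0,0,0,-0.036,0,0,0,0,0,0,-0.05,0,0,0,0,0,0,-0.065,0,0,0,0,0,0,-0.08,0,0,0,0,0,0,-0.095,0,0,0,0,0,0,-0.1,0,0,0,0,0,0,-0.1,0,0,0]}}

```text
clock: 9.45
position: [0.5667, 0.0196, 0.0653]
ee_rot: [0.675, 0.738, 0.0, -0.0]
ft_force: [-0.1, 0.4, -1.6]
grip_width: 0.271
grasp_force: 49.8
```

Request:
{"op": "play_rows", "data": {"plan": [0,0,0,-0.012,-0.007,-0.015,0,0,0,0,-0.035,-0.02,-0.035,0,0,0,0,-0.065,-0.036,-0.035,0,0,0,4,-0.1,-0.056,-0.035,0,0,0,10,-0.135,-0.076,-0.035,0,0,0,18,-0.17,-0.095,-0.035,0,0,0,27,-0.205,-0.115,-0.035,0,0,0,36,-0.233,-0.131,-0.035,0,0,0,45,-0.248,-0.139,-0.035,0,0,0,54,-0.253,-0.142,-0.035,0,0,0,63,-0.253,-0.142,-0.035,0,0,0,72,-0.253,-0.142,-0.035,0,0,0,81,-0.253,-0.142,-0.035,0,0,0,89,-0.253,-0.142,-0.035,0,0,0,95,-0.253,-0.142,-0.035,0,0,0,99,-0.253,-0.142,-0.035,0,0,0,99,-0.253,-0.142,-0.035,0,0,0,99,-0.253,-0.142,-0.035,0,0,0,99,-0.253,-0.142,-0.035,0]}}

```text
clock: 11.82
position: [0.4481, -0.245, 0.1006]
ee_rot: [0.999, -0.033, 0.0, 0.0]
ft_force: [-0.8, -0.1, -1.6]
grip_width: 0.269
grasp_force: 49.8
```

Request:
{"op": "play_rows", "data": {"plan": [0,0,0,0,0,0.02,0,0,0,0,0,0,0.04,0,0,0,0,0,0,0.056,0,0,0,0,0,0,0.068,0,0,0,0,0,0,0.074,0,0,0,0,0,0,0.077,0,0,0,0,0,0,0.078,0,0,0,0,0,0,0.0785,0,0,0,0,0,0,0.0785,0]}}

```text
clock: 12.95
position: [0.4482, -0.2451, 0.0221]
ee_rot: [0.999, -0.033, 0.0, 0.0]
ft_force: [-1.0, -0.0, -0.8]
grip_width: 0.275
grasp_force: 49.8
```

Request:
{"op": "play_rows", "data": {"plan": [0,0,0,0,0,0.0005,0,0,0,0,0,0,0.001,0,0,0,0,0,0,0.001,0]}}

```text
clock: 13.32
position: [0.4482, -0.2451, 0.0217]
ee_rot: [0.999, -0.033, 0.0, 0.0]
ft_force: [-4.3, 1.4, 11.4]
grip_width: 0.27
grasp_force: 51.4
```

Request:
{"op": "play_rows", "data": {"plan": [0,0,0,0,0,-0.0005,0,0,0,0,0,0,-0.0005,0,0,0,0,0,0,-0.0005,0.32,0,0,0,0,0,-0.0005,0.4,0,0,0,0,0,-0.0005,0.6,0,0,0,0,0,-0.0005,0.8,0,0,0,0,0,-0.0005,0.8,0,0,0,0,0,-0.01,0.8,0,0,0,0,0,-0.03,0.8,0,0,0,0,0,-0.06,0.8,0,0,0,0,0,-0.1,0.8,0,0,0,0,0,-0.15,0.8,0,0,0,0,0,-0.19,0.8,0,0,0,0,0,-0.19,0.8,0,0,0,0,0,-0.19,0.8]}}

```text
clock: 15.2
position: [0.4477, -0.2448, 0.2106]
ee_rot: [0.999, -0.033, -0.0, 0.0]
ft_force: [-0.5, -0.3, -1.2]
grip_width: 0.798
grasp_force: 0.0
```

Run:
```python
from workcell import viewer,status
import cv2,numpy as np
w=viewer.camera("wrist"); s=viewer.camera("scene")
cv2.imwrite("pics/w4.png",np.hstack([cv2.resize(i[:,:,::-1],(400,300)) for i in (w,s)]))
o=status.get_obs(); print(o["clock"],o["ft_force"],o["position"])
```

```text
15.3 [ 0.08291645  0.16278725 -0.59894178] [ 0.44741027 -0.24467247  0.20973398]
```

View pics/w4.png

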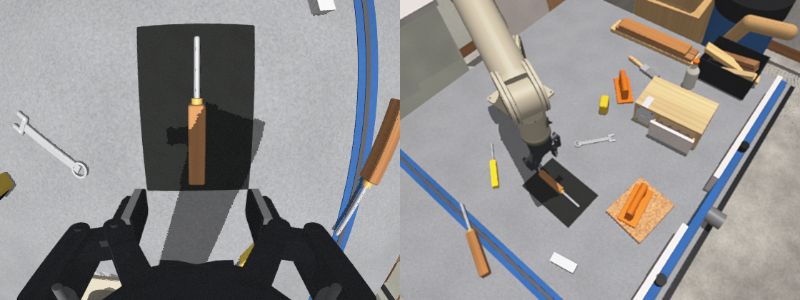

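The bar lies wholly on the mat (wrist view, tip (196,38), handle end (196,185)). The drawer is out, and everything else looks to be where it was.

```bash
python3 -c "
from workcell import manip
print(manip.hand_in())"
```

```text
the job is handed in; nothing more can be done
None
```

The drawer is sprung fully out, the release bar is back on the mat with the gripper clear of it, nothing else in view appears to have moved, and I handed the job in at about 15 s of the 53 s allowed.

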